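# Tare weighing of a servo at the robotics lab bench scale

### The job

Weigh the box-shaped servo in the tray: set the empty tray level in the middle of the scale's pan, let go of it, press the large button (tare) on the sloping indicator fully down and let it come up, stand the servo upright in the tray, let go, and only then press the small button (store) fully down and let it come up, leaving tray and servo on the pan. Never press store before the servo stands in the tray nor tare once the servo is there, do not drop the tray or the servo, do not bump the raised board and rail that overhang the indicator, and leave everything else on the bench where it is.

Things in the scene. Friction and masses are not known exactly. Their poses are not given: they have to be found in the camera images.
- tray: Empty open aluminium tray, 120 (its x) x 58 (its y) x 30 mm high, walls 3 mm, floor 3 mm, 90 g; inside 114 x 52 mm. Origin: centre of its underside, z up. Best taken across its 58 mm width. Starts level on the bench among the clutter at any yaw.
- servo: Box-shaped black servo with a light metal band near its foot, standing upright: 40 (its x) x 34 (its y) x 58 mm, with a white disc 24 mm across and 6 mm high on top (64 mm in all), 0.11 to 0.22 kg. Origin: centre of its underside, z up. It can be taken across x or y by its sides, above the height of the tray's walls; it fits in the tray only when square to it, either way round.
- scale: Bench scale, fixed: grey body 190 x 210 mm, 46 mm high, with a square steel pan 160 x 160 mm on top. Origin under its centre on the bench, z up. It stands to the left or the right.
- pan (a point): Centre of the top face of the scale's pan, 60 mm above the bench; axes as the scale's (x, y along the pan's sides, z up). The pan does not move.
- indicator: The scale's indicator, fixed: a grey slab 130 x 170 x 30 mm sloping 35 degrees, low edge towards its -x (roughly the robot), a dark display in its upper half and two push buttons side by side in its lower half. Origin on the bench under the slab's middle, whose face is 65 mm above it. It stands on the other side from the scale, its upper half under the raised board.
- tare_top (a point): Centre of the top of the large button (tare), cap 28 mm across, on the indicator's +y side: 35 mm to +y, 31 mm to -x and 70 mm up from the indicator's origin when up. z points out of the slope along the button's axis (35 degrees from vertical), y along the indicator's y. The black collar round it is 44 mm across; the cap stands 10 mm out of the collar. The point moves with the cap.
- store_top (a point): Centre of the top of the small button (store), cap 18 mm across, on the indicator's -y side, 70 mm from the tare button; otherwise as tare_top, with a collar 34 mm across.
- tare (a joint): Travel of the large button in m: 0 up, 0.006 fully down; spring, 1.5 N to start and 5 N at the bottom, then a hard stop.
- store (a joint): Travel of the small button in m: 0 up, 0.006 fully down; spring, 1.5 N to start and 5 N at the bottom, then a hard stop.
- jack: Fixed lab jack behind the indicator with a raised board 260 (x) x 220 (y) mm, underside 120 mm above the bench, and a rail 30 mm deep along its near (-x) edge, up to 172 mm (clamp on it to 184 mm). Origin on the bench under the board's centre. The near edge overhangs the indicator, 10 to 28 mm beyond the button tops' centres: reach the buttons with the tool tilted along their axis.
- pen_cup: Bystander: white pen cup 66 mm across, 90 mm high, pens up to 135 mm high. Origin: centre of its underside. Tray, servo, pen cup and joint housing share four places.
- joint_housing: Bystander: round white robot joint housing, 52 mm across at the foot, 66 mm high; not the servo. Origin: centre of its underside.
- weight: Bystander: small steel knob weight, 24 mm across, 36 mm high, in the middle of the clutter. Origin: centre of its underside.
- eraser: Bystander: blue whiteboard eraser 110 x 45 x 35 mm lying close to the robot's base. Origin: centre of its underside.
- tape_roll: Bystander: roll of paper tape 84 mm across, 25 mm high, lying close to the robot's base. Origin: centre of its underside.
- clock: Bystander: round white desk clock, 85 mm wide, 94 mm high, beyond the clutter. Origin: centre of its underside.
- screwdriver: Bystander: screwdriver about 130 mm long lying across close in front of the robot's base.
Not all that is in view belongs to the job. What is shaped like the indicator but green is not meant.

How it is judged:
By the outcome, as a careful person would: the job done as asked, in the order asked, and still so for the second after the job is handed in, with the robot touching nothing.
It also fails if it takes over 72 s, if anything falls off the work surface, if the arm or the gripper's body presses on something with over 40 N, if the wrist force passes 120 N, or if a joint passes its speed limit or range.

### The arm

A 6-joint arm with a two-finger parallel gripper is mounted at the origin on the work surface. World frame = base frame: x ahead of the robot, y to its left, z up, the work surface at z = 0. Lengths are in mm, angles in rad, forces in N, time in s.
With the tool pointing down it reaches from about 275 to 775 mm from the base axis. Payload 14.6 kg.
Tool frame: the origin (TCP) lies on the centre line of the jaws, within the pads' length; the fingertips stand 17 mm ahead of it and the grasp point (between the pads) lies 2 mm behind it; z points along the fingers, y is the direction in which the jaws open and shut (so a half turn about z gives the same grasp; the last joint's range is limited). The gripper opens to 85 mm and grips with 20 to 120 N. Pads are 22 mm wide; open, the fingers measure 114 mm over their backs; the gripper's body (76 mm by 85 mm) begins 54 mm behind the grasp point. The pads swing forward as they close: fully open they stand 13 mm farther back than shut.
Start: joints at [1.147, 0.263, -0.048, 1.259, 0, 1.415], TCP at [139.431, 506.149, 248.278] pointing down, gripper open.
Joint ranges: [-2.65, 2.65], [-0.89, 1.7], [-1.18, 1.37], [-2.13, 2.11], [-1.35, 1.29], [-3.14, 3.14]. Speed limits (rad/s): [1.89, 1.89, 2.57, 2.79, 3.14, 3.14].

### API

Orientations are given as a unit quaternion [x, y, z, w].
In Python, from plant import r gives the robot as it stands. The module is installed in compiled form; this text tells all that it offers.
- The arm moves only by the tool arm_command, never from a script. Its argument "motion" is a list that holds one entry, the list of rows, each a list of 4 numbers: the shift along the tool's x, y, z normalised to -1 to 1, where 1 is 50 cm, then the turn about the tool's z normalised to -1 to 1, where 1 is 1.5 rad. A call has 1 to 12 rows; each row is the pose to reach, as a shift and turn from the pose measured when the call began, along the tool's axes at that moment; what a row does not reach only later rows make up. A row lasts 1/8 s, in which the tool goes at most 62.5 mm and 10.7 degrees, less where a joint would pass 70% of its speed; a pose out of reach is approached as far as the arm can. A call with a number of a shift or a turn outside -1 to 1 is refused whole. A call with a gripper value outside its range is refused whole. "gripper" is the closure, from 0 (fully open) to 1 (shut), set as the call begins (left out, the last holds). The fingers move at their own pace and stop on an object; "force" is the grip in N (left out, the last holds). Time passes only in rows, so rows that repeat a pose let the fingers close. It gives the time, the measured TCP pose, the force and the opening at its end, in the units of the state.
- r.get_obs(): the state, without advancing time (a new reading comes with each control period).
- r.capture(name): name is "scene" or "top" or "wrist"; returns the picture (480x640x3 uint8, red, green, blue); there is no depth.
- r.camera_params(name): a dict with "fovy" (degrees; the focal length in pixels is half the picture's height over the tangent of half this angle, whatever the lens; pixels are square), "cx", "cy" (the principal point, pixels), "cam_to_world" (4x4, takes a point from camera to world coordinates). Camera axes: x right, y down, z forward; pixel columns grow to the right and rows downward; lengths in mm; the calibration is good to about 2 mm. The wrist camera is an equidistant fisheye: a pixel r from the principal point sees the ray r / f radians off the axis. A picture is of the moment at which its call begins: read the wrist's pose just before it. camera_params takes no time and is no camera call; for the wrist camera it gives the pose at the moment of the call.
- r.close_job(): hands the job in, once; it reports no verdict.
The state is a dict: "time_s": time; "joints": joint angles; "dq": joint speeds; "tau": joint torques, N m; "position": TCP position; "orientation": TCP orientation; "wrist_force": force on the tool from outside, world axes, zero at the start; "wrist_torque": the same for the moment, N m; "finger_gap": finger opening in mm.
Only numpy, scipy, OpenCV 4.12 (cv2) and the standard library are available. Lean on these libraries where they do the work, as an engineer would, in place of code of your own. Each camera call takes 0.05 s, during which the arm holds its last target. There are 200 camera calls.

## Working session

There is one attempt and no reset: what is moved stays moved. The work goes in short steps, Python scripts to look and compute and a tool call to move; the robot and the scene stay as the last step left them, time stands still between calls to the robot, and variables do not carry over. Pictures are saved under pics/ and viewed, about 8 in all and at most 12, crops included, and the job is handed in when it is done.

Besides the shell and the picture viewer there is one more tool, called after "Call:" by a JSON object that holds its "name" and its "arguments", one argument or row to a line. arm_command: Moves the arm, as the interface text tells. Its arguments: {"type":"object","properties":{"motion":{"type":"array","items":{"type":"array","items":{"type":"array","items":{"type":"number","minimum":-1,"maximum":1}}}},"gripper":{"type":"number"},"force":{"type":"number"}},"required":["motion"]}

```bash
mkdir -p pics; python3 - <<'E'
from plant import r
import cv2,numpy as np
o=r.get_obs();print({k:np.round(v,3) for k,v in o.items()})
for n in("scene","top","wrist"):
    p=r.camera_params(n);print(n,p["fovy"],p["cx"],p["cy"],np.round(p["cam_to_world"],4).tolist())
    cv2.imwrite(f"pics/{n}0.png",r.capture(n)[:,:,::-1])
E
```

```text
{'time_s': np.float64(0.0), 'joints': array([ 1.147,  0.264, -0.049,  1.259,  0.   ,  1.416]), 'dq': array([ 0.   ,  0.002, -0.003, -0.   ,  0.   , -0.   ]), 'tau': array([-1.0000e-03, -6.3763e+01,  3.8458e+01,  1.3000e-02, -0.0000e+00,
       -0.0000e+00]), 'position': array([139.328, 505.913, 247.824]), 'orientation': array([ 0.134,  0.991, -0.001, -0.   ]), 'wrist_force': array([ 0.432, -0.277, -0.192]), 'wrist_torque': array([ 0.069,  0.033, -0.016]), 'finger_gap': np.float64(85.555)}
scene 48.55415381603533 322.00087839371486 247.3320689068305 [[0.2998, 0.8075, -0.5081, 1169.0658], [0.954, -0.2514, 0.1633, -251.2938], [0.0041, -0.5337, -0.8457, 1079.7377], [0.0, 0.0, 0.0, 1.0]]
top 54.14585883103605 318.29058001825365 240.9106585142495 [[0.019, -0.9774, 0.2106, 260.3782], [-0.9998, -0.0199, -0.002, -29.1059], [0.0061, -0.2105, -0.9776, 1366.6454], [0.0, 0.0, 0.0, 1.0]]
wrist 65.70646984690485 324.1520716962658 233.33687021651113 [[0.2651, 0.9304, 0.2532, 75.4548], [0.9642, -0.2554, -0.0711, 523.7887], [-0.0015, 0.263, -0.9648, 372.7777], [0.0, 0.0, 0.0, 1.0]]
```

View pics/top0.png

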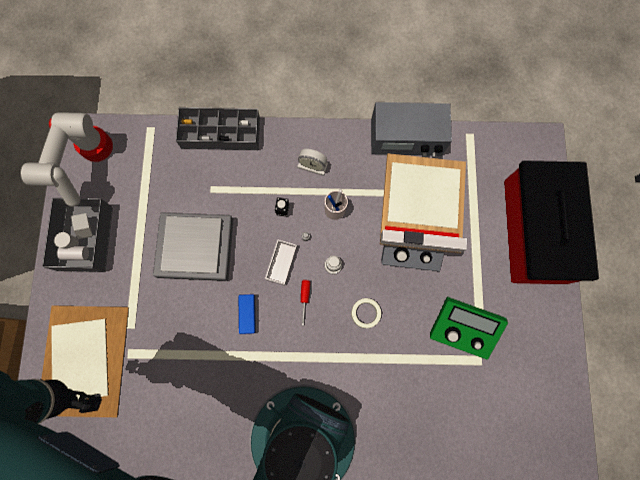

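View pics/scene0.png

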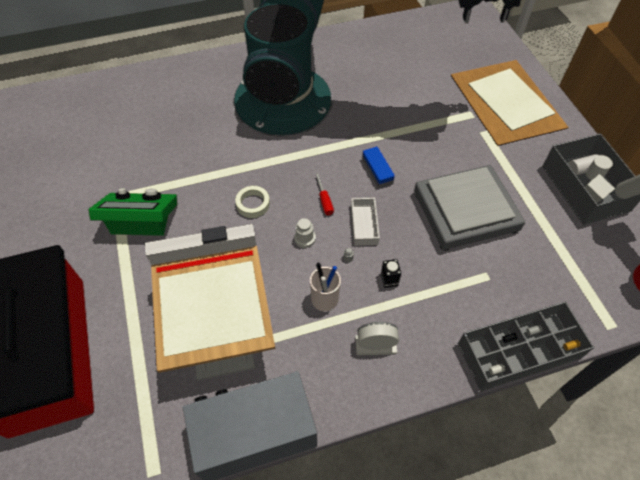

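Top view: the tray is at about (282,262). The servo candidates are the black box with a white disc at (282,206) and the white round joint housing at (333,264), and the black box fits the description. The scale is at (193,246). The grey indicator is at (412,257); the green one at (470,327) is not meant. I'll confirm this in enlarged crops.

```bash
python3 - <<'E'
import cv2,numpy as np
t=cv2.imread("pics/top0.png");s=cv2.imread("pics/scene0.png")
c=lambda im,x,y,w,h,k:cv2.resize(im[y:y+h,x:x+w],None,fx=k,fy=k,interpolation=cv2.INTER_CUBIC)
A=c(t,260,190,100,100,4);B=c(t,372,220,100,60,4)[:240];C=c(t,145,200,100,90,4)[:360]
D=c(s,340,190,80,100,4)[:, :400]
top=np.hstack([A,np.vstack([B,np.zeros((160,400,3),np.uint8)])])
top[240:400,400:800]=0
out=np.zeros((600,800,3),np.uint8);out[:400,:400]=A;out[:240,400:]=B
out[240:600,400:800]=C
cv2.imwrite("pics/crop1.png",out)
E
```

```text
(no output)
```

View pics/crop1.png

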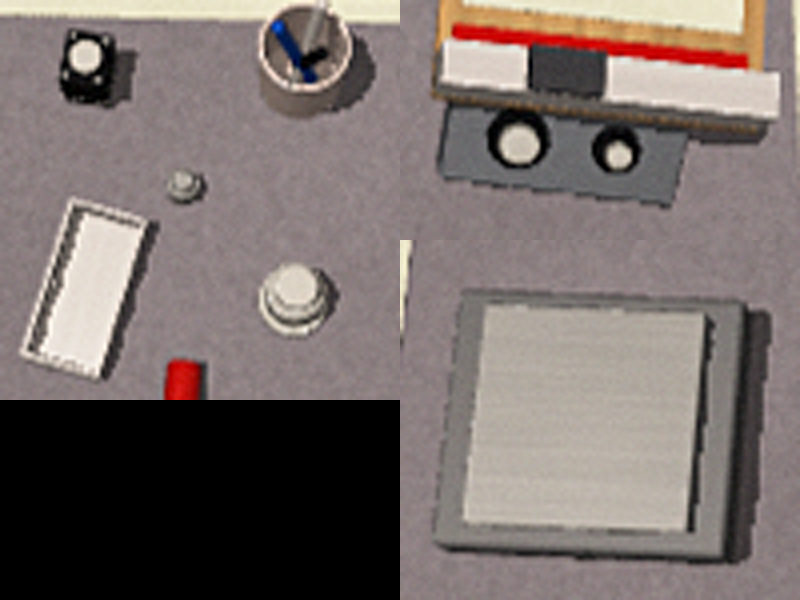

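The crop shows the servo (black, white disc) at crop (86,55), the tray rim corners, the pan corners, the tare cap at crop (518,143) and the store cap at (618,155). Next I'll turn these into world positions.

```bash
cat > h.py <<'E'
import numpy as np
from plant import r
def ray(n,u,v,P=None):
    p=P or r.camera_params(n); M=np.array(p["cam_to_world"]); f=240/np.tan(np.radians(p["fovy"]/2))
    x,y=(u-p["cx"])/f,(v-p["cy"])/f
    if n=="wrist":
        a=np.hypot(x,y); s=np.sin(a)/a if a>1e-9 else 1; d=np.array([x*s,y*s,np.cos(a)])
    else: d=np.array([x,y,1.])
    return M[:3,3],M[:3,:3]@d
def at(n,u,v,z,P=None):
    c,d=ray(n,u,v,P); return (c+d*(z-c[2])/d[2])[:2]
def proj(n,X,P=None):
    p=P or r.camera_params(n); M=np.array(p["cam_to_world"]); f=240/np.tan(np.radians(p["fovy"]/2))
    q=M[:3,:3].T@(np.array(X,float)-M[:3,3])
    if n=="wrist":
        s=np.hypot(q[0],q[1]); a=np.arctan2(s,q[2]); k=f*a/s
        return np.array([p["cx"]+k*q[0],p["cy"]+k*q[1]])
    return np.array([p["cx"]+f*q[0]/q[2],p["cy"]+f*q[1]/q[2]])
E
python3 - <<'E'
from h import *
def rect(c,ox,oy,z,name):
    W=np.array([at("top",ox+u/4-.4,oy+v/4-.4,z) for u,v in c]);print(name,W.mean(0).round(1))
    for i in range(4):
        e=W[(i+1)%4]-W[i];print("  len %.1f ang %.1f"%(np.hypot(*e),np.degrees(np.arctan2(e[1],e[0]))))
rect([(72,200),(155,218),(100,378),(22,352)],260,190,30,"tray")
rect([(64,30),(116,36),(113,80),(61,76)],260,190,58,"servo")
print("disc",at("top",260+86/4-.4,190+55/4-.4,64))
rect([(484,305),(706,312),(688,530),(465,522)],145-100,200-60,60,"pan")
a=at("top",272+518/4-.4,220+143/4-.4,70);b=at("top",272+618/4-.4,220+155/4-.4,70);d=a-b
print("tare",a,"store",b,np.hypot(*d),np.degrees(np.arctan2(-d[0],d[1])))
print("weight",at("top",260+184/4-.4,190+180/4-.4,36),"cup",at("top",260+305/4,190+50/4,90),"house",at("top",260+298/4,190+285/4,66))
E
```

```text
tray [486.4  73.3]
  len 62.0 ang -101.3
  len 122.8 ang 163.0
  len 59.1 ang 72.7
  len 116.3 ang -15.8
servo [651.2  76.4]
  len 38.1 ang -95.7
  len 33.2 ang 178.1
  len 37.7 ang 86.6
  len 34.8 ang -1.4
disc [649.72603442  77.69625374]
pan [526.8 329.2]
  len 159.6 ang -90.7
  len 158.1 ang 179.0
  len 156.4 ang 89.1
  len 157.4 ang 0.2
tare [ 502.98706027 -265.10655979] store [ 495.84141912 -335.17614145] 70.43299270986309 -5.822849058747064
weight [565.0792183   5.4500129] cup [647.71525509 -80.41279683] house [483.11917959 -78.34744047]
```

```bash
cat >> h.py <<'E'
from scipy.spatial.transform import Rotation as Ro
def plan(xyz,yaw=None):
    "tool-frame row numbers to reach world xyz, tool y axis at yaw deg (mod 180)"
    o=r.get_obs(); R=Ro.from_quat(o["orientation"]).as_matrix()
    s=R.T@(np.array(xyz,float)-o["position"])/500
    y0=np.degrees(np.arctan2(R[1,1],R[0,1])); t=0
    if yaw is not None: t=-np.radians((yaw-y0+90)%180-90)/1.5
    print("row",s.round(4),round(t,4),"yawY %.2f tilt %.2f j6 %.2f t %.2f F"%(y0,np.degrees(np.arccos(-R[2,2])),o["joints"][5],o["time_s"]),o["wrist_force"].round(1),"pos",o["position"].round(1),"gap %.1f"%o["finger_gap"])
E
python3 - <<'E'
from h import *
plan([486,73,190],74)
# rail front lower edge z=120, relative to buttons
a=at("top",272+435/4,220+97/4,120);b=at("top",272+765/4,220+135/4,120);print("rail bottom edge",a,b)
a=at("top",272+442/4,220+80/4,172);b=at("top",272+775/4,220+118/4,172);print("rail top edge front",a,b)
E
```

```text
row [-0.8984 -0.6506  0.1163] 0.007 yawY 74.60 tilt 0.05 j6 1.42 t 0.15 F [-0.9 -0.1  0.3] pos [139.4 506.  247.9] gap 85.6
rail bottom edge [ 523.1490182  -201.28080527] [ 501.42331177 -424.36833241]
rail top edge front [ 523.59725934 -198.76423874] [ 502.73915825 -414.90363497]
```

Call:
{"name": "arm_command", "arguments": {
  "motion": [
    [[-0.1, -0.07, 0, 0], [-0.2, -0.145, 0.02, 0], [-0.3, -0.217, 0.04, 0], [-0.4, -0.29, 0.06, 0], [-0.5, -0.362, 0.08, 0], [-0.6, -0.435, 0.1, 0], [-0.7, -0.507, 0.116, 0], [-0.8, -0.579, 0.116, 0.007], [-0.898, -0.651, 0.116, 0.007], [-0.898, -0.651, 0.116, 0.007], [-0.898, -0.651, 0.116, 0.007], [-0.898, -0.651, 0.116, 0.007]]
  ],
  "gripper": 0,
  "force": 30
}}

```text
time_s: 1.65
position: [485.0, 73.8, 190.2]
orientation: [0.139, 0.99, -0.0, -0.0]
wrist_force: [-0.5, 0.1, -0.7]
finger_gap: 85.0
```

```bash
python3 - <<'E'
from h import *
import cv2
plan([486,73,100],74)
P=r.camera_params("wrist");im=r.capture("wrist")[:,:,::-1].copy()
np.save("P1.npy",P,allow_pickle=True)
cv2.imwrite("pics/w1.png",im)
def box(c,yaw,sx,sy,z):
    a=np.radians(yaw);R=np.array([[np.cos(a),-np.sin(a)],[np.sin(a),np.cos(a)]])
    return [proj("wrist",[*(np.array(c)+R@[i*sx/2,j*sy/2]),z],P) for i,j in((1,1),(1,-1),(-1,-1),(-1,1))]
big=cv2.resize(im,None,fx=1.25,fy=1.25)
cv2.polylines(big,[np.int32(np.array(box((486.4,73.3),-16,120,58,30))*1.25)],True,(0,0,255),1)
cv2.polylines(big,[np.int32(np.array(box((650.5,77),-2,40,34,58))*1.25)],True,(0,255,0),1)
cv2.imwrite("pics/w1b.png",big)
E
```

```text
row [-0.0023 -0.0009  0.1804] 0.0009 yawY 74.08 tilt 0.05 j6 0.26 t 1.65 F [-0.5  0.1 -0.7] pos [485.   73.8 190.2] gap 85.0
```

View pics/w1b.png

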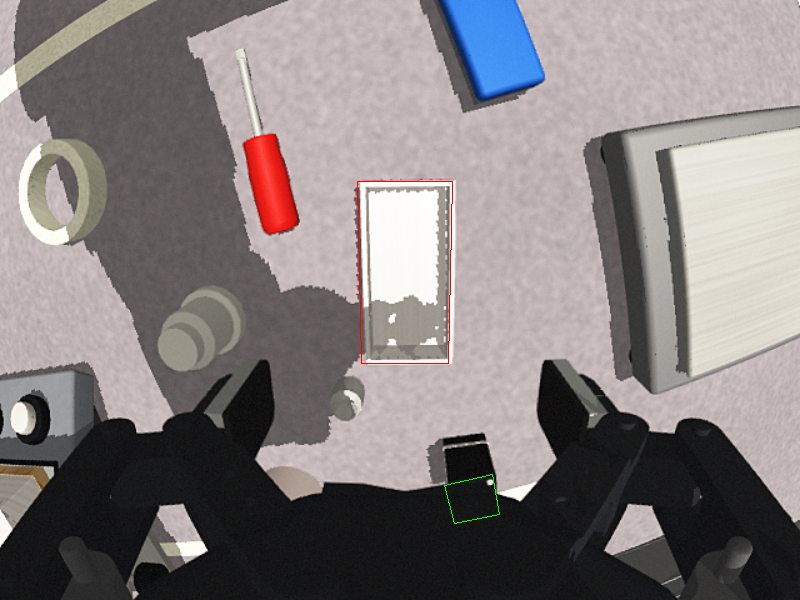

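The overlay fits the tray to about 1 mm, with the rim at (357–453, 181–363). The gripper linkage bulges outward behind the finger backs, at about (110,430), so I'll measure it for the later button presses. First the tray descent.

```bash
python3 - <<'E'
from h import *
P=np.load("P1.npy",allow_pickle=True).item()
o=r.get_obs();R=Ro.from_quat(o["orientation"]).as_matrix();t=o["position"]
for nm,u,v in(("tip inner L",272,362),("tip outer L",205,415),("knuckle outer L",100,432),("knuckle top L",118,418),("inner joint L",168,432),("tip R inner",540,362),("tip R outer",607,410),("knuckle R outer",718,432)):
    c,d=ray("wrist",u/1.25,v/1.25,P);c=R.T@(c-t);d=R.T@d
    print(nm,[ (c+d*(x-c[0])/d[0]).round(0).tolist()for x in(0,11,18)])
plan([486.4,73.3,24],74)
E
```

```text
tip inner L [[0.0, -48.0, 23.0], [11.0, -40.0, -1.0], [18.0, -35.0, -17.0]]
tip outer L [[0.0, -58.0, -16.0], [11.0, -48.0, -34.0], [18.0, -42.0, -46.0]]
knuckle outer L [[0.0, -86.0, -32.0], [11.0, -72.0, -47.0], [18.0, -63.0, -57.0]]
knuckle top L [[0.0, -85.0, -23.0], [11.0, -71.0, -40.0], [18.0, -62.0, -51.0]]
inner joint L [[0.0, -65.0, -27.0], [11.0, -54.0, -43.0], [18.0, -47.0, -54.0]]
tip R inner [[0.0, 48.0, 23.0], [11.0, 40.0, -1.0], [18.0, 35.0, -17.0]]
tip R outer [[0.0, 59.0, -13.0], [11.0, 50.0, -32.0], [18.0, 43.0, -44.0]]
knuckle R outer [[0.0, 89.0, -32.0], [11.0, 74.0, -48.0], [18.0, 65.0, -57.0]]
row [-2.800e-03 -1.000e-04  3.325e-01] 0.001 yawY 74.09 tilt 0.04 j6 0.26 t 1.70 F [ 0.  -0.4 -0. ] pos [485.1  73.8 190.3] gap 85.6
```

Call:
{"name": "arm_command", "arguments": {
  "motion": [
    [[-0.002, 0, 0.04, 0], [-0.002, -0.001, 0.1, 0], [-0.002, -0.001, 0.17, 0], [-0.003, -0.001, 0.23, 0], [-0.003, -0.001, 0.28, 0], [-0.003, -0.001, 0.31, 0], [-0.003, -0.001, 0.33, 0], [-0.003, -0.001, 0.33, 0], [-0.003, -0.001, 0.33, 0]]
  ]
}}

```text
time_s: 2.82
position: [486.7, 73.0, 25.8]
orientation: [0.138, 0.99, -0.0, 0.0]
wrist_force: [-0.0, 0.1, 0.1]
finger_gap: 85.2
```

Call:
{"name": "arm_command", "arguments": {
  "motion": [
    [[0, 0, 0.01, 0], [0, 0, 0.01, 0], [0, 0, 0.01, 0], [0, 0, 0.01, 0], [0, 0, 0.01, 0], [0, 0, 0.01, 0], [0, 0, 0.01, 0]]
  ],
  "gripper": 1,
  "force": 30
}}

```text
time_s: 3.7
position: [486.6, 73.0, 20.9]
orientation: [0.138, 0.99, -0.0, 0.0]
wrist_force: [-0.5, -0.3, 2.4]
finger_gap: 57.3
```

```bash
python3 - <<'E'
from h import *
plan([526.8,329.2,160],89.4)
E
```

```text
row [ 0.0629  0.5147 -0.2786] -0.178 yawY 74.10 tilt 0.05 j6 0.26 t 3.70 F [-0.5 -0.3  2.4] pos [486.6  73.   20.9] gap 57.3
```

Call:
{"name": "arm_command", "arguments": {
  "motion": [
    [[0, 0, -0.02, 0], [0, 0, -0.06, 0], [0, 0, -0.12, 0], [0.002, 0.02, -0.18, 0], [0.007, 0.06, -0.22, -0.02], [0.015, 0.12, -0.24, -0.06], [0.025, 0.2, -0.24, -0.1], [0.034, 0.28, -0.24, -0.14], [0.044, 0.36, -0.24, -0.178], [0.053, 0.43, -0.24, -0.178], [0.059, 0.485, -0.24, -0.178], [0.063, 0.515, -0.24, -0.178]]
  ]
}}

```text
time_s: 5.2
position: [526.8, 330.5, 141.1]
orientation: [0.005, 1.0, -0.0, 0.0]
wrist_force: [0.2, 0.2, -0.8]
finger_gap: 57.3
```

Call:
{"name": "arm_command", "arguments": {
  "motion": [
    [[0, 0, 0, 0], [0, 0, 0, 0]]
  ]
}}

```text
time_s: 5.45
position: [526.6, 329.7, 141.2]
orientation: [0.005, 1.0, -0.0, 0.0]
wrist_force: [-0.1, -1.0, -0.3]
finger_gap: 57.4
```

```bash
python3 - <<'E'
from h import *
import cv2
plan([526.8,329.2,82],89.4)
P=r.camera_params("wrist");im=r.capture("wrist")[:,:,::-1].copy()
np.save("P2.npy",P,allow_pickle=True)
o=r.get_obs();t=o["position"]
def box(c,yaw,sx,sy,z):
    a=np.radians(yaw);R=np.array([[np.cos(a),-np.sin(a)],[np.sin(a),np.cos(a)]])
    return [proj("wrist",[*(np.array(c)+R@[i*sx/2,j*sy/2]),z],P) for i,j in((1,1),(1,-1),(-1,-1),(-1,1))]
big=cv2.resize(im,None,fx=1.25,fy=1.25)
cv2.polylines(big,[np.int32(np.array(box((526.8,329.2),-.6,160,160,60))*1.25)],True,(0,0,255),1)
R=Ro.from_quat(o["orientation"]).as_matrix();yw=np.degrees(np.arctan2(R[1,1],R[0,1]))-90
cv2.polylines(big,[np.int32(np.array(box(t[:2],yw,120,58,t[2]+9))*1.25)],True,(0,255,0),1)
cv2.imwrite("pics/w2b.png",big)
E
```

```text
row [-0.0003 -0.001   0.1185] 0.0004 yawY 89.44 tilt 0.06 j6 0.44 t 5.45 F [-0.1 -1.  -0.3] pos [526.6 329.7 141.2] gap 57.4
```

View pics/w2b.png

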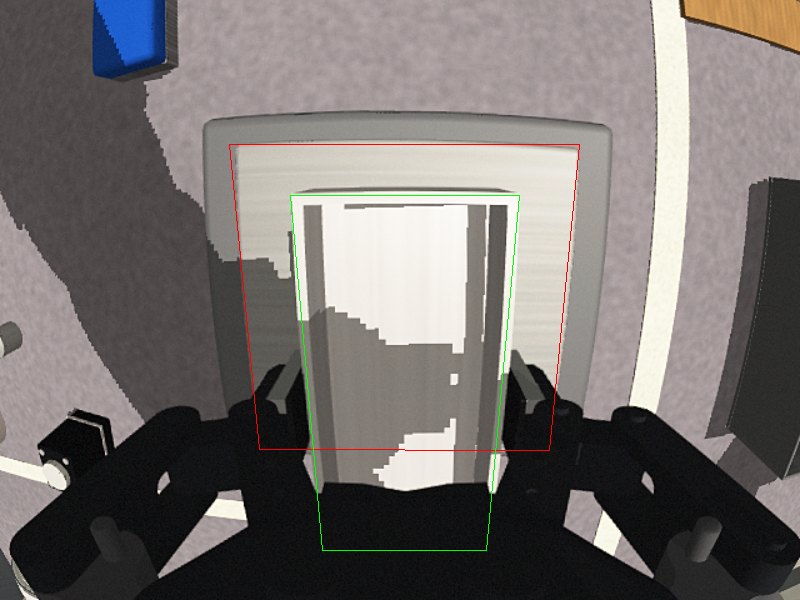

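The tray is centred over the pan, and the pan outline at (230–580, 145–450) fits within about 2 mm. Lowering it now.

Call:
{"name": "arm_command", "arguments": {
  "motion": [
    [[0, -0.001, 0.03, 0], [0, -0.001, 0.06, 0], [0, -0.001, 0.09, 0], [0, -0.001, 0.108, 0], [0, -0.001, 0.115, 0], [0, -0.001, 0.117, 0], [0, -0.001, 0.119, 0], [0, -0.001, 0.12, 0], [0, -0.001, 0.121, 0], [0, -0.001, 0.1215, 0], [0, -0.001, 0.1215, 0]]
  ]
}}

```text
time_s: 6.88
position: [526.8, 329.1, 80.9]
orientation: [0.005, 1.0, -0.0, 0.0]
wrist_force: [-0.9, -1.1, 6.6]
finger_gap: 57.1
```

Call:
{"name": "arm_command", "arguments": {
  "motion": [
    [[0, 0, 0, 0], [0, 0, 0, 0], [0, 0, 0, 0], [0, 0, 0, 0], [0, 0, -0.02, 0], [0, 0, -0.08, 0], [0, 0, -0.16, 0], [0, 0, -0.24, 0], [0, 0, -0.28, 0], [0, 0, -0.28, 0]]
  ],
  "gripper": 0
}}

```text
time_s: 8.12
position: [527.3, 329.5, 222.8]
orientation: [0.005, 1.0, 0.0, 0.002]
wrist_force: [0.9, 0.3, -1.4]
finger_gap: 85.6
```

```bash
python3 - <<'E'
from h import *
import cv2
P=r.camera_params("wrist");im=r.capture("wrist")[:,:,::-1].copy()
def box(c,yaw,sx,sy,z,n,Q):
    a=np.radians(yaw);R=np.array([[np.cos(a),-np.sin(a)],[np.sin(a),np.cos(a)]])
    return [proj(n,[*(np.array(c)+R@[i*sx/2,j*sy/2]),z],Q) for i,j in((1,1),(1,-1),(-1,-1),(-1,1))]
big=cv2.resize(im,None,fx=1.25,fy=1.25)
cv2.polylines(big,[np.int32(np.array(box((526.8,329.2),-.6,160,160,60,"wrist",P))*1.25)],True,(0,0,255),1)
cv2.polylines(big,[np.int32(np.array(box((526.8,329.1),-.6,120,58,90,"wrist",P))*1.25)],True,(0,255,0),1)
cv2.imwrite("pics/w3b.png",big)
tt=cv2.resize(r.capture("top")[190:300,140:300,::-1],None,fx=5,fy=5,interpolation=cv2.INTER_CUBIC);cv2.imwrite("pics/t3.png",tt)
# tilted-slope press geometry: target poses
a=np.array([503.0,-265.1]);b=np.array([495.8,-335.2])
plan([503,-265,200],-5.7);plan([503,-265,200],174.3)
print(r.get_obs()["joints"].round(2))
E
```

```text
row [ 0.035  -1.1887  0.0418] -0.9877 yawY 89.42 tilt 0.06 j6 0.44 t 8.22 F [-0.8 -0.3 -1.2] pos [526.5 329.1 220.5] gap 85.6
row [ 0.035  -1.1887  0.0418] -0.9877 yawY 89.42 tilt 0.06 j6 0.44 t 8.22 F [-0.8 -0.3 -1.2] pos [526.5 329.1 220.5] gap 85.6
[ 0.43  0.44  0.15  1.28 -0.    0.44]
```

View pics/w3b.png

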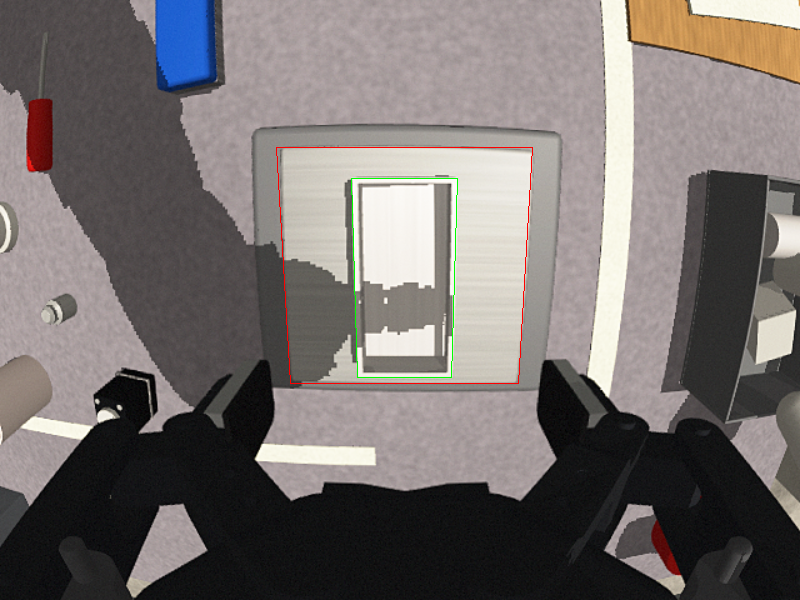

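The tray sits level, centred on the pan. Moves can't command tilt, so I'll try gaining the forward tilt by overreaching at the edge of the workspace, high over open bench. A tilt about the jaw axis still lets me grip the servo upright.

```bash
python3 - <<'E'
from h import *
plan([680,-68,300],84.3)
E
```

```text
row [-0.3151 -0.7912 -0.1582] 0.0595 yawY 89.42 tilt 0.06 j6 0.44 t 8.22 F [-0.8 -0.3 -1.2] pos [526.5 329.1 220.5] gap 85.6
```

Call:
{"name": "arm_command", "arguments": {
  "motion": [
    [[-0.02, -0.07, -0.05, 0], [-0.05, -0.16, -0.1, 0], [-0.09, -0.26, -0.15, 0.02], [-0.13, -0.36, -0.158, 0.03], [-0.17, -0.46, -0.158, 0.06], [-0.22, -0.56, -0.158, 0.06], [-0.26, -0.66, -0.158, 0.06], [-0.3, -0.75, -0.158, 0.06], [-0.315, -0.791, -0.158, 0.06], [-0.315, -0.791, -0.158, 0.06]]
  ],
  "gripper": 0.5
}}

```text
time_s: 9.48
position: [680.0, -68.8, 298.5]
orientation: [0.051, 0.999, -0.0, -0.001]
wrist_force: [-0.3, 0.4, 0.6]
finger_gap: 42.6
```

Call:
{"name": "arm_command", "arguments": {
  "motion": [
    [[-0.08, 0, 0, 0], [-0.16, 0, 0, 0], [-0.24, 0, 0, 0], [-0.32, 0, 0, 0], [-0.4, 0, 0, 0]]
  ]
}}

```text
time_s: 10.1
position: [734.0, -73.0, 327.2]
orientation: [0.05, 0.998, 0.008, -0.035]
wrist_force: [-0.1, 0.7, 1.1]
finger_gap: 43.1
```

```bash
python3 - <<'E'
from h import *
plan([680,-68,300],84.3)
o=r.get_obs();print(o["joints"].round(3),Ro.from_quat(o["orientation"]).as_matrix().round(3).tolist())
E
```

```text
row [ 0.1044 -0.0016  0.0618] -0.001 yawY 84.22 tilt 4.06 j6 -0.11 t 10.10 F [-0.1  0.7  1.1] pos [734.  -73.  327.2] gap 43.1
[-0.211  0.897  1.363  2.107  0.005 -0.111] [[-0.993, 0.101, -0.068], [0.1, 0.995, 0.02], [0.07, 0.013, -0.997]]
```

Overreaching does change the tilt (4° backward here, with j3 and j4 at their limits). With j4 at its maximum, going up high should tilt it forward, so I'll try that.

Call:
{"name": "arm_command", "arguments": {
  "motion": [
    [[0.08, 0, -0.04, 0], [0.16, 0, -0.12, 0], [0.24, 0, -0.22, 0], [0.3, 0, -0.32, 0], [0.3, 0, -0.42, 0], [0.3, 0, -0.52, 0], [0.3, 0, -0.62, 0]]
  ]
}}

```text
time_s: 10.98
position: [551.8, -57.3, 500.6]
orientation: [0.05, 0.999, 0.004, -0.007]
wrist_force: [0.3, -0.1, 0.7]
finger_gap: 42.5
```

```bash
python3 - <<'E'
from h import *
plan([680,-68,300],84.3)
o=r.get_obs();print(o["joints"].round(3),Ro.from_quat(o["orientation"]).as_matrix()[:,2].round(3).tolist())
E
```

```text
row [-0.2631  0.0014  0.3975] -0.0006 yawY 84.25 tilt 0.93 j6 -0.15 t 10.97 F [ 0.3 -0.1  0.7] pos [551.8 -57.3 500.6] gap 42.5
[-0.253  0.463  0.986  2.109  0.005 -0.152] [-0.014, 0.009, -1.0]
```

Forward tilt has started to build, with j4 at its limit. Continuing upward.

Call:
{"name": "arm_command", "arguments": {
  "motion": [
    [[0.02, 0, -0.1, 0], [0.04, 0, -0.2, 0], [0.06, 0, -0.3, 0], [0.08, 0, -0.4, 0]]
  ]
}}

```text
time_s: 11.48
position: [485.8, -51.2, 548.4]
orientation: [0.05, 0.999, -0.001, 0.02]
wrist_force: [-0.5, 0.0, 0.4]
finger_gap: 42.5
```

```bash
python3 - <<'E'
from h import *
plan([680,-68,300],84.3)
o=r.get_obs();print(o["joints"].round(3),Ro.from_quat(o["orientation"]).as_matrix()[:,2].round(3).tolist())
E
```

```text
row [-0.3696  0.0055  0.512 ] -0.0007 yawY 84.24 tilt 2.30 j6 -0.18 t 11.47 F [-0.5  0.   0.4] pos [485.8 -51.2 548.4] gap 42.5
[-0.276  0.321  0.898  2.109  0.007 -0.175] [0.04, -0.004, -0.999]
```

Call:
{"name": "arm_command", "arguments": {
  "motion": [
    [[-0.1, 0, -0.15, 0], [-0.2, 0, -0.3, 0], [-0.3, 0, -0.45, 0], [-0.4, 0, -0.6, 0], [-0.5, 0, -0.75, 0], [-0.6, 0, -0.9, 0], [-0.6, 0, -0.9, 0], [-0.6, 0, -0.9, 0]]
  ]
}}

```text
time_s: 12.48
position: [541.4, -55.7, 548.1]
orientation: [0.05, 0.998, -0.005, 0.049]
wrist_force: [-0.6, 0.7, 0.2]
finger_gap: 42.9
```

```bash
python3 - <<'E'
from h import *
plan([680,-68,300],84.3)
o=r.get_obs();print(o["joints"].round(3),Ro.from_quat(o["orientation"]).as_matrix()[:,2].round(3).tolist())
E
```

```text
row [-0.2282  0.0065  0.5211] -0.001 yawY 84.21 tilt 5.65 j6 -0.16 t 12.47 F [-0.6  0.7  0.2] pos [541.4 -55.7 548.1] gap 42.9
[-0.257  0.408  1.044  2.109  0.01  -0.156] [0.097, -0.016, -0.995]
```

Call:
{"name": "arm_command", "arguments": {
  "motion": [
    [[0, 0, -0.5, 0], [0, 0, -0.9, 0]]
  ]
}}

```text
time_s: 12.72
position: [499.6, -50.4, 583.3]
orientation: [0.05, 0.996, -0.01, 0.075]
wrist_force: [0.5, 0.6, -0.0]
finger_gap: 42.6
```

Call:
{"name": "arm_command", "arguments": {
  "motion": [
    [[-0.3, 0, -0.3, 0], [-0.6, 0, -0.6, 0]]
  ]
}}

```text
time_s: 12.98
position: [536.5, -52.9, 590.0]
orientation: [0.05, 0.993, -0.014, 0.102]
wrist_force: [-0.1, 0.4, 0.1]
finger_gap: 42.6
```

Call:
{"name": "arm_command", "arguments": {
  "motion": [
    [[-0.5, 0, -0.1, 0], [-0.9, 0, -0.1, 0]]
  ]
}}

```text
time_s: 13.22
position: [616.5, -60.6, 566.4]
orientation: [0.05, 0.991, -0.017, 0.122]
wrist_force: [0.2, -0.9, 0.0]
finger_gap: 42.8
```

```bash
python3 - <<'E'
from h import *
plan([680,-68,300],84.3)
o=r.get_obs();print(o["joints"].round(3),Ro.from_quat(o["orientation"]).as_matrix()[:,2].round(3).tolist())
E
```

```text
row [0.0061 0.0093 0.5478] -0.0025 yawY 84.08 tilt 14.18 j6 -0.13 t 13.22 F [ 0.2 -0.9  0. ] pos [616.5 -60.6 566.4] gap 42.8
[-0.235  0.519  1.304  2.109  0.012 -0.133] [0.241, -0.045, -0.97]
```

Each two-row call adds about 3° (14.2° now). I'll do the rest from a slightly larger base azimuth so the tilt stays square to the jaw axis.

Call:
{"name": "arm_command", "arguments": {
  "motion": [
    [[0.05, 0.1, 0, 0], [0.12, 0.2, 0, 0], [0.2, 0.3, 0, 0], [0.22, 0.34, 0, 0]]
  ]
}}

```text
time_s: 13.72
position: [526.1, 120.9, 535.3]
orientation: [0.049, 0.991, -0.016, 0.122]
wrist_force: [0.4, -1.2, 0.2]
finger_gap: 42.7
```

Call:
{"name": "arm_command", "arguments": {
  "motion": [
    [[0, 0, -0.5, 0], [0, 0, -0.9, 0]]
  ]
}}

```text
time_s: 13.98
position: [499.6, 122.3, 615.6]
orientation: [0.048, 0.99, -0.015, 0.13]
wrist_force: [-113.1, -16.2, -38.1]
finger_gap: 42.6
```

Call:
{"name": "arm_command", "arguments": {
  "motion": [
    [[-0.3, 0, -0.3, 0], [-0.6, 0, -0.6, 0]]
  ]
}}

```text
time_s: 14.22
position: [526.8, 106.6, 627.3]
orientation: [0.047, 0.987, -0.011, 0.156]
wrist_force: [0.4, 0.8, -1.1]
finger_gap: 42.4
```

```bash
python3 - <<'E'
from h import *
plan([680,-68,300],84.3)
o=r.get_obs();print(o["joints"].round(3),Ro.from_quat(o["orientation"]).as_matrix().round(3).tolist())
E
```

```text
row [-0.1184 -0.3137  0.7294] 0.0023 yawY 84.50 tilt 18.05 j6 0.16 t 14.22 F [ 0.4  0.8 -1.1] pos [526.8 106.6 627.3] gap 42.4
[ 0.078  0.357  1.204  2.109 -0.06   0.164] [[-0.947, 0.096, 0.308], [0.089, 0.995, -0.036], [-0.31, -0.007, -0.951]]
```

Tilt is 18°, square to the jaw axis, with the tool's y axis within 0.4° of level. One call ended with a wrist force reading of about 113 N, back to zero on the next, probably a joint-stop jolt at j4's limit. I'll stay off those limits from here. At 18° with contact on the fingertips' front edge, the gripper clears the rail by over 10 mm. Next is the approach to tare.

```bash
cat >> h.py <<'E'
a=np.radians(-5.8); s35,c35=np.sin(np.radians(35)),np.cos(np.radians(35))
ex=np.array([np.cos(a),np.sin(a),0]); n=-s35*ex+np.array([0,0,c35]); up=c35*ex+np.array([0,0,s35])
TARE=np.array([503.0,-265.1,70]); STORE=np.array([495.8,-335.2,70]); TIP=np.array([-11,0,17.])
def tipto(Q,tip=TIP,yaw=None):
    o=r.get_obs();R=Ro.from_quat(o["orientation"]).as_matrix(); p=np.array(Q)-R@tip
    print("TCP target",p.round(1)); plan(p,yaw)
    print(" tip now rel (n,up,y):",[round(float((o["position"]+R@tip-Q)@v),1) for v in(n,up,np.cross(n,up))])
E
python3 - <<'E'
from h import *
tipto(TARE-3*up+50*n)
E
```

```text
TCP target [ 456.4 -260.4  122. ]
row [ 0.3811 -0.737   0.9442] 0 yawY 84.50 tilt 18.05 j6 0.16 t 14.22 F [ 0.4  0.8 -1.1] pos [526.8 106.6 627.3] gap 42.4
 tip now rel (n,up,y): [395.0, 316.8, 372.2]
```

Call:
{"name": "arm_command", "arguments": {
  "motion": [
    [[0.02, -0.03, 0.05, 0], [0.05, -0.08, 0.11, 0], [0.08, -0.14, 0.18, 0], [0.11, -0.21, 0.26, 0], [0.14, -0.28, 0.34, 0], [0.17, -0.35, 0.42, 0], [0.21, -0.42, 0.5, 0], [0.25, -0.49, 0.58, 0], [0.28, -0.55, 0.66, 0], [0.31, -0.61, 0.74, 0], [0.34, -0.66, 0.8, 0], [0.36, -0.7, 0.84, 0]]
  ],
  "gripper": 1
}}

```text
time_s: 15.72
position: [449.9, -240.8, 171.2]
orientation: [0.048, 0.987, -0.009, 0.154]
wrist_force: [0.3, -0.0, 0.6]
finger_gap: 0.5
```

```bash
python3 - <<'E'
from h import *
tipto(TARE-3*up+50*n)
E
```

```text
TCP target [ 456.4 -260.4  122.1]
row [ 0.0141 -0.0374  0.0989] 0 yawY 84.44 tilt 17.79 j6 -0.63 t 15.72 F [ 0.3 -0.   0.6] pos [ 449.9 -240.8  171.2] gap 0.5
 tip now rel (n,up,y): [45.1, 21.3, 18.8]
```

Call:
{"name": "arm_command", "arguments": {
  "motion": [
    [[0.005, -0.015, 0.03, 0], [0.012, -0.03, 0.07, 0], [0.014, -0.037, 0.099, 0], [0.014, -0.037, 0.099, 0]]
  ]
}}

```text
time_s: 16.23
position: [455.1, -259.2, 119.8]
orientation: [0.048, 0.987, -0.008, 0.152]
wrist_force: [0.1, -0.9, 0.3]
finger_gap: 0.2
```

```bash
python3 - <<'E'
from h import *
import cv2
tipto(TARE-3*up+4*n)
P=r.camera_params("wrist");im=r.capture("wrist")[:,:,::-1].copy()
big=cv2.resize(im,None,fx=1.25,fy=1.25)
ey=np.cross(n,up)
for C,rad in((TARE,14),(STORE,9)):
    pts=[proj("wrist",C+rad*(np.cos(t)*up+np.sin(t)*ey),P)*1.25 for t in np.linspace(0,6.28,24)]
    cv2.polylines(big,[np.int32(pts)],True,(0,0,255),1)
cv2.imwrite("pics/w4.png",big)
sc=r.capture("scene")[:,:,::-1];cv2.imwrite("pics/s4.png",cv2.resize(sc[180:330,80:330],None,fx=3.2,fy=3.2,interpolation=cv2.INTER_CUBIC))
E
```

```text
TCP target [ 482.7 -263.1   84.4]
row [-0.0319 -0.0023  0.0842] 0 yawY 84.40 tilt 17.55 j6 -0.65 t 16.23 F [ 0.1 -0.9  0.3] pos [ 455.1 -259.2  119.8] gap 0.2
 tip now rel (n,up,y): [44.9, -2.6, 1.0]
```

View pics/w4.png

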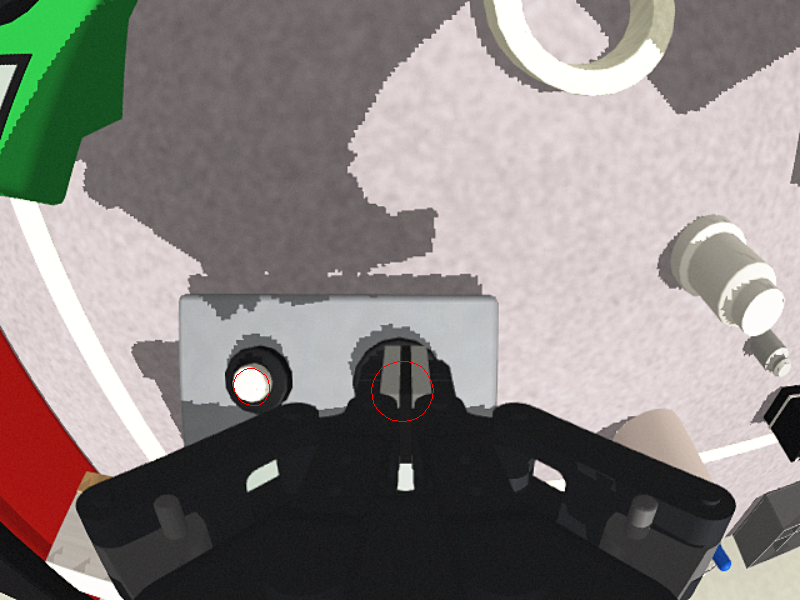

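The wrist view shows the store cap at (251,384) within 1 mm of its predicted circle, and the shut fingertips over tare at (405,375). Going to 4 mm off the cap.

Call:
{"name": "arm_command", "arguments": {
  "motion": [
    [[-0.008, -0.001, 0.021, 0], [-0.016, -0.001, 0.042, 0], [-0.024, -0.002, 0.063, 0], [-0.03, -0.002, 0.08, 0], [-0.032, -0.002, 0.084, 0], [-0.032, -0.002, 0.084, 0]]
  ]
}}

```text
time_s: 17.08
position: [483.7, -263.4, 86.3]
orientation: [0.048, 0.987, -0.009, 0.153]
wrist_force: [-0.1, -0.4, -0.2]
finger_gap: -0.1
```

```bash
python3 - <<'E'
from h import *
tipto(TARE-3*up-6*n)
E
```

```text
TCP target [ 488.4 -263.7   76.2]
row [-0.0029  0.0005  0.022 ] 0 yawY 84.43 tilt 17.69 j6 -0.62 t 17.07 F [-0.1 -0.4 -0.2] pos [ 483.7 -263.4   86.3] gap -0.1
 tip now rel (n,up,y): [10.9, 1.9, -0.2]
```

Call:
{"name": "arm_command", "arguments": {
  "motion": [
    [[-0.0008, 0, 0.006, 0], [-0.0013, 0, 0.01, 0], [-0.0018, 0, 0.014, 0], [-0.0023, 0, 0.017, 0], [-0.0026, 0, 0.02, 0], [-0.0029, 0, 0.022, 0], [-0.0029, 0, 0.022, 0]]
  ]
}}

```text
time_s: 17.95
position: [488.7, -264.1, 76.7]
orientation: [0.048, 0.987, -0.009, 0.154]
wrist_force: [-3.2, 1.6, 10.5]
finger_gap: -0.0
```

```bash
python3 - <<'E'
from h import *
tipto(TARE-3*up-8*n)
E
```

```text
TCP target [ 489.5 -263.8   74.6]
row [-0.0003  0.0009  0.0046] 0 yawY 84.43 tilt 17.74 j6 -0.61 t 17.95 F [-3.2  1.6 10.5] pos [ 488.7 -264.1   76.7] gap -0.0
 tip now rel (n,up,y): [2.2, 0.6, -0.4]
```

Tare is at its hard stop, with 10 N along the axis at 5.8 mm depth. A slight extra nudge, then retract along the axis.

Call:
{"name": "arm_command", "arguments": {
  "motion": [
    [[0, 0, 0.001, 0], [0, 0, 0.001, 0], [0.001, 0, -0.01, 0], [0.004, 0, -0.03, 0], [0.012, 0, -0.06, 0], [0.024, 0, -0.1, 0], [0.04, 0, -0.15, 0], [0.05, 0, -0.2, 0], [0.05, 0, -0.25, 0]]
  ]
}}

```text
time_s: 19.08
position: [426.1, -257.5, 189.5]
orientation: [0.048, 0.987, -0.009, 0.154]
wrist_force: [-0.3, 0.5, 0.4]
finger_gap: 0.1
```

```bash
python3 - <<'E'
from h import *
import cv2
tipto(TARE)
plan([600,60,190],88)
c=r.capture("top")[200:290,370:480,::-1];cv2.imwrite("pics/t5.png",cv2.resize(c,None,fx=5,fy=5))
E
```

```text
TCP target [ 487.4 -263.5   82.8]
row [-0.0524  0.0005  0.2408] 0 yawY 84.41 tilt 17.74 j6 -0.70 t 19.07 F [-0.3  0.5  0.4] pos [ 426.1 -257.5  189.5] gap 0.1
 tip now rel (n,up,y): [122.8, 10.7, -0.2]
row [-0.2717  0.6659  0.084 ] -0.0417 yawY 84.41 tilt 17.74 j6 -0.70 t 19.07 F [-0.3  0.5  0.4] pos [ 426.1 -257.5  189.5] gap 0.1
```

Tare has been pressed and released. Now the servo.

```bash
python3 - <<'E'
from h import *
plan([650.5,77,180],86)
E
```

```text
row [-0.3558  0.7108  0.1372] -0.0184 yawY 84.42 tilt 17.90 j6 -0.70 t 19.12 F [ 0.8 -0.6  4.5] pos [ 426.4 -258.1  192.4] gap -0.0
```

Call:
{"name": "arm_command", "arguments": {
  "motion": [
    [[-0.02, 0.06, -0.02, 0], [-0.05, 0.13, -0.02, 0], [-0.09, 0.21, 0.0, 0], [-0.13, 0.29, 0.02, 0], [-0.17, 0.37, 0.04, 0], [-0.21, 0.45, 0.06, -0.01], [-0.25, 0.53, 0.08, -0.018], [-0.29, 0.6, 0.1, -0.018], [-0.33, 0.67, 0.12, -0.018], [-0.35, 0.7, 0.135, -0.018], [-0.356, 0.711, 0.137, -0.018], [-0.356, 0.711, 0.137, -0.018]]
  ],
  "gripper": 0
}}

```text
time_s: 20.62
position: [650.2, 76.5, 180.3]
orientation: [0.035, 0.987, -0.012, 0.155]
wrist_force: [-0.2, 0.1, 0.5]
finger_gap: 85.2
```

```bash
python3 - <<'E'
from h import *
import cv2
P=r.camera_params("wrist");im=r.capture("wrist")[:,:,::-1].copy()
plan([650.5,77,51],86)
def box(c,yaw,sx,sy,z):
    a=np.radians(yaw);R=np.array([[np.cos(a),-np.sin(a)],[np.sin(a),np.cos(a)]])
    return np.array([proj("wrist",[*(np.array(c)+R@[i*sx/2,j*sy/2]),z],P) for i,j in((1,1),(1,-1),(-1,-1),(-1,1))])
q=box((650.5,77),-2,40,34,58)
u0,v0=(q.mean(0)-[130,90]).astype(int);u0=max(u0,0);v0=max(min(v0,300),0)
big=cv2.resize(im[v0:v0+180,u0:u0+260],None,fx=3,fy=3,interpolation=cv2.INTER_CUBIC)
for z in(58,0):cv2.polylines(big,[np.int32((box((650.5,77),-2,40,34,z)-[u0,v0])*3)],True,(0,0,255) if z else (0,255,0),1)
cv2.imwrite("pics/w6.png",big);print(u0,v0)
o=r.get_obs();print(Ro.from_quat(o["orientation"]).as_matrix().round(3).tolist(),o["joints"].round(2))
E
```

```text
row [0.0787 0.0051 0.2464] -0.0017 yawY 85.85 tilt 17.89 j6 0.07 t 20.68 F [0.1 0.1 0.3] pos [650.1  76.2 180.4] gap 85.6
197 88
[[-0.95, 0.072, 0.305], [0.065, 0.997, -0.035], [-0.307, -0.014, -0.952]] [ 0.01  0.32 -0.21  0.73 -0.04  0.07]
```

View pics/w6.png

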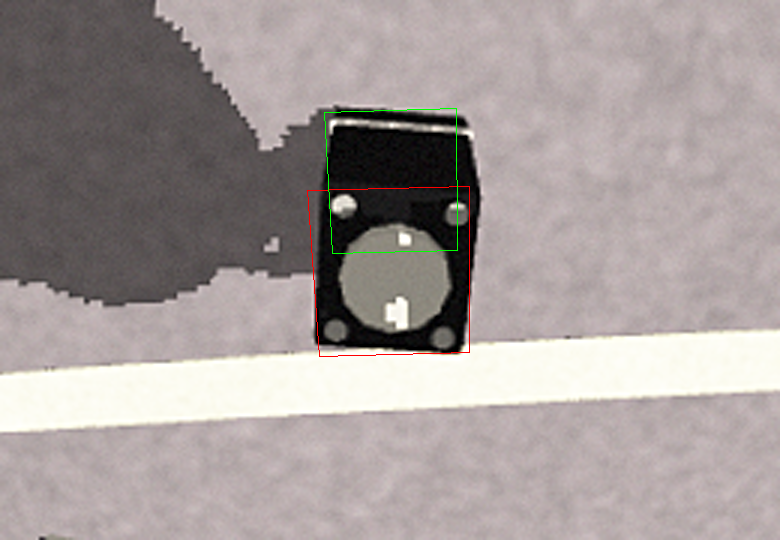

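The wrist crop shows the servo with its disc at (395,277) and screws at (343,206) and (456,213). The centre fits within 1 mm and its yaw is about -6.5°, so I'll grip with the tool y axis at 84°.

```bash
python3 - <<'E'
from h import *
plan([650.8,77.5,51],84)
E
```

```text
row [0.0782 0.0061 0.2466] 0.0216 yawY 85.85 tilt 17.89 j6 0.07 t 20.68 F [0.1 0.1 0.3] pos [650.1  76.2 180.4] gap 85.6
```

Call:
{"name": "arm_command", "arguments": {
  "motion": [
    [[0.01, 0.002, 0.03, 0.01], [0.025, 0.004, 0.08, 0.0216], [0.042, 0.006, 0.13, 0.0216], [0.058, 0.006, 0.18, 0.0216], [0.07, 0.006, 0.22, 0.0216], [0.076, 0.006, 0.238, 0.0216], [0.078, 0.006, 0.2466, 0.0216], [0.078, 0.006, 0.2466, 0.0216]]
  ]
}}

```text
time_s: 21.68
position: [651.1, 77.2, 51.5]
orientation: [0.051, 0.986, -0.01, 0.156]
wrist_force: [0.2, 0.1, 0.5]
finger_gap: 84.9
```

Call:
{"name": "arm_command", "arguments": {
  "motion": [
    [[0, 0, 0, 0], [0, 0, 0, 0], [0, 0, 0, 0], [0, 0, 0, 0], [0, 0, 0, 0], [0, 0, 0, 0]]
  ],
  "gripper": 1,
  "force": 40
}}

```text
time_s: 22.42
position: [651.5, 77.3, 52.0]
orientation: [0.051, 0.986, -0.01, 0.156]
wrist_force: [-1.9, 1.1, 5.9]
finger_gap: 33.7
```

```bash
python3 - <<'E'
from h import *
o=r.get_obs();p=o["position"]
plan(p+[0,0,100])
plan([526.8-(650.8-p[0]),329.1-(77.5-p[1]),p[2]+110],86)
E
```

```text
row [-0.0617 -0.0007 -0.1902] 0 yawY 84.08 tilt 17.98 j6 0.11 t 22.43 F [-1.9  1.1  5.9] pos [651.5  77.3  52. ] gap 33.7
row [ 0.2156  0.4742 -0.303 ] -0.0224 yawY 84.08 tilt 17.98 j6 0.11 t 22.43 F [-1.9  1.1  5.9] pos [651.5  77.3  52. ] gap 33.7
```

Call:
{"name": "arm_command", "arguments": {
  "motion": [
    [[-0.004, 0, -0.012, 0], [-0.015, 0, -0.045, 0], [-0.03, 0, -0.093, 0], [-0.047, 0, -0.145, 0], [-0.058, 0, -0.18, 0], [-0.062, 0, -0.19, 0], [-0.062, 0, -0.19, 0]]
  ]
}}

```text
time_s: 23.3
position: [651.5, 77.6, 151.7]
orientation: [0.051, 0.986, -0.01, 0.156]
wrist_force: [0.3, -1.5, -2.3]
finger_gap: 33.4
```

```bash
python3 - <<'E'
from h import *
plan([527.3,329.0,162],86)
E
```

```text
row [ 0.2776  0.4744 -0.1133] -0.0224 yawY 84.07 tilt 17.97 j6 0.11 t 23.30 F [ 0.3 -1.5 -2.3] pos [651.5  77.6 151.7] gap 33.4
```

Call:
{"name": "arm_command", "arguments": {
  "motion": [
    [[0.008, 0.01, -0.01, 0], [0.025, 0.035, -0.025, 0], [0.05, 0.08, -0.04, 0], [0.08, 0.13, -0.05, 0], [0.11, 0.185, -0.06, -0.01], [0.145, 0.245, -0.07, -0.022], [0.18, 0.305, -0.08, -0.022], [0.21, 0.36, -0.09, -0.022], [0.238, 0.41, -0.1, -0.022], [0.26, 0.445, -0.107, -0.022], [0.273, 0.468, -0.112, -0.022], [0.2776, 0.4744, -0.1133, -0.022]]
  ]
}}

```text
time_s: 24.8
position: [526.7, 329.7, 162.0]
orientation: [0.034, 0.987, -0.012, 0.156]
wrist_force: [-0.6, 0.2, -1.7]
finger_gap: 33.6
```

Call:
{"name": "arm_command", "arguments": {
  "motion": [
    [[0, 0, 0, 0], [0, 0, 0, 0]]
  ]
}}

```text
time_s: 25.05
position: [526.9, 329.2, 162.0]
orientation: [0.034, 0.987, -0.012, 0.156]
wrist_force: [-0.0, -0.5, -2.1]
finger_gap: 33.4
```

```bash
python3 - <<'E'
from h import *
import cv2
P=r.camera_params("wrist");im=r.capture("wrist")[:,:,::-1].copy()
big=cv2.resize(im,None,fx=1.25,fy=1.25);cv2.imwrite("pics/w7.png",big)
plan([527.3,329.0,120],None)
plan([527.3,329.0,116],None)
E
```

```text
row [0.0252 0.0007 0.0801] 0 yawY 85.89 tilt 17.97 j6 0.55 t 25.10 F [ 0.5 -0.  -2.1] pos [527.  329.2 162. ] gap 33.4
row [0.0277 0.0008 0.0878] 0 yawY 85.89 tilt 17.97 j6 0.55 t 25.10 F [ 0.5 -0.  -2.1] pos [527.  329.2 162. ] gap 33.4
```

View pics/w7.png

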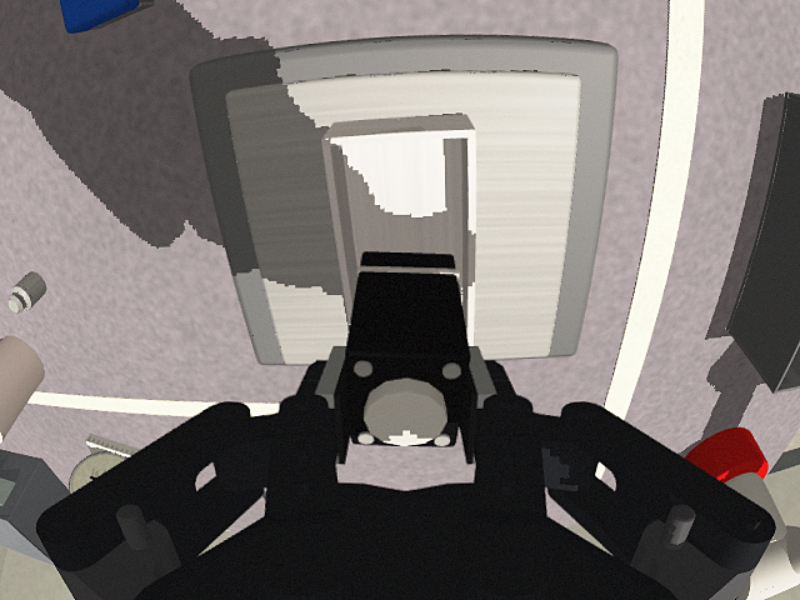

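The servo is upright in the jaws, centred over the tray at (400,300). Contact is expected at about TCP z 115.

Call:
{"name": "arm_command", "arguments": {
  "motion": [
    [[0.004, 0.001, 0.012, 0], [0.01, 0.001, 0.032, 0], [0.017, 0.001, 0.054, 0], [0.022, 0.001, 0.07, 0], [0.025, 0.001, 0.08, 0], [0.0265, 0.001, 0.084, 0], [0.0272, 0.001, 0.0865, 0], [0.0278, 0.001, 0.0885, 0], [0.028, 0.001, 0.09, 0], [0.0283, 0.001, 0.0905, 0], [0.0283, 0.001, 0.0905, 0]]
  ]
}}

```text
time_s: 26.48
position: [527.7, 329.1, 115.2]
orientation: [0.034, 0.987, -0.012, 0.156]
wrist_force: [-2.8, -1.6, 4.9]
finger_gap: 33.3
```

Call:
{"name": "arm_command", "arguments": {
  "motion": [
    [[0, 0, 0, 0], [0, 0, 0, 0], [0, 0, 0, 0], [0, 0, 0, 0], [0, 0, -0.02, 0], [0, 0, -0.07, 0], [0, 0, -0.13, 0], [0, 0, -0.19, 0], [0, 0, -0.22, 0], [0, 0, -0.22, 0]]
  ],
  "gripper": 0
}}

```text
time_s: 27.72
position: [494.0, 333.2, 220.6]
orientation: [0.034, 0.987, -0.012, 0.157]
wrist_force: [0.5, -0.7, 0.6]
finger_gap: 85.2
```

```bash
python3 - <<'E'
from h import *
import cv2
w=r.capture("wrist")[:,:,::-1];s=r.capture("scene")[:,:,::-1]
out=np.zeros((480,800,3),np.uint8)
out[:360,:400]=cv2.resize(w[100:388,160:480],(400,360));out[:400,400:]=cv2.resize(s[150:270,400:520],(400,400),interpolation=cv2.INTER_CUBIC)
cv2.imwrite("pics/w8.png",out)
tipto(STORE-2*up+50*n)
E
```

```text
TCP target [ 450.  -330.8  122.6]
row [ 0.0575 -1.3272  0.2032] 0 yawY 85.89 tilt 17.97 j6 0.59 t 27.82 F [-1.1 -0.3  0.4] pos [493.7 332.7 218.9] gap 85.5
 tip now rel (n,up,y): [92.4, 35.9, 664.6]
```

View pics/w8.png

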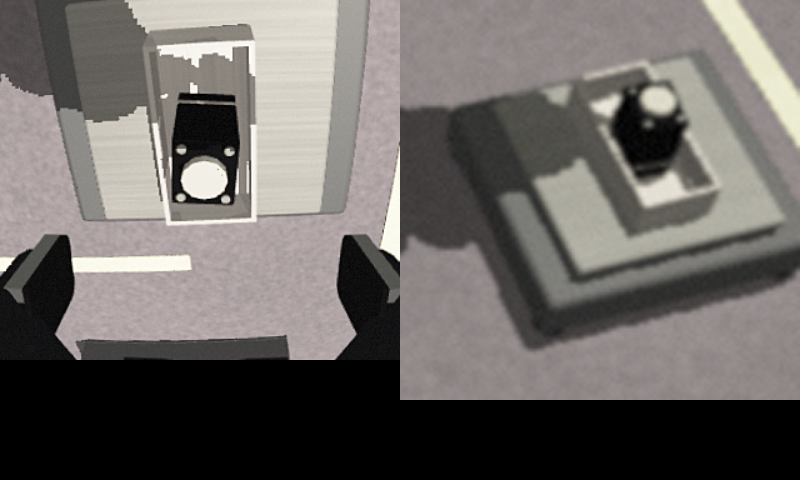

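The servo stands upright in the tray on the pan, at (205,160) in the left half and (650,125) in the right. Now store.

Call:
{"name": "arm_command", "arguments": {
  "motion": [
    [[0.01, -0.04, 0, 0], [0.02, -0.1, 0, 0], [0.03, -0.19, 0, 0], [0.04, -0.28, 0, 0], [0.05, -0.37, 0, 0], [0.06, -0.46, 0, 0], [0.07, -0.55, 0, 0], [0.07, -0.64, 0, 0], [0.07, -0.73, 0, 0], [0.07, -0.81, 0, 0], [0.07, -0.88, 0, 0], [0.07, -0.92, 0, 0]]
  ],
  "gripper": 1
}}

```text
time_s: 29.32
position: [427.0, -125.4, 213.4]
orientation: [0.035, 0.987, -0.012, 0.155]
wrist_force: [0.6, 0.3, -1.0]
finger_gap: 0.3
```

```bash
python3 - <<'E'
from h import *
tipto(STORE-2*up+50*n,yaw=84.2)
E
```

```text
TCP target [ 450.  -330.8  122.6]
row [-0.0151 -0.4038  0.2013] 0.0183 yawY 85.78 tilt 17.89 j6 -0.46 t 29.32 F [ 0.6  0.3 -1. ] pos [ 427.  -125.4  213.4] gap 0.3
 tip now rel (n,up,y): [99.4, 16.3, 202.0]
```

Call:
{"name": "arm_command", "arguments": {
  "motion": [
    [[0.005, -0.06, 0.01, 0.01], [0.005, -0.13, 0.03, 0.018], [0.005, -0.21, 0.06, 0.018], [0, -0.29, 0.1, 0.018], [-0.005, -0.35, 0.14, 0.018], [-0.01, -0.39, 0.175, 0.018], [-0.015, -0.404, 0.195, 0.018], [-0.015, -0.404, 0.201, 0.018], [-0.015, -0.404, 0.201, 0.018]]
  ]
}}

```text
time_s: 30.45
position: [449.8, -330.1, 122.8]
orientation: [0.048, 0.987, -0.01, 0.155]
wrist_force: [0.3, 0.3, 0.7]
finger_gap: -0.1
```

```bash
python3 - <<'E'
from h import *
import cv2
tipto(STORE-2*up+5*n)
P=r.camera_params("wrist");im=r.capture("wrist")[:,:,::-1].copy()
big=cv2.resize(im,None,fx=1.25,fy=1.25)
ey=np.cross(n,up)
for C,rad in((TARE,14),(STORE,9)):
    pts=[proj("wrist",C+rad*(np.cos(t)*up+np.sin(t)*ey),P)*1.25 for t in np.linspace(0,6.28,24)]
    cv2.polylines(big,[np.int32(pts)],True,(0,0,255),1)
cv2.imwrite("pics/w9.png",big[200:560,100:700])
E
```

```text
TCP target [ 475.7 -333.1   85.8]
row [-0.0268 -0.0007  0.0866] 0 yawY 84.34 tilt 17.88 j6 -0.76 t 30.45 F [0.3 0.3 0.7] pos [ 449.8 -330.1  122.8] gap -0.1
 tip now rel (n,up,y): [45.3, -0.1, 0.4]
```

View pics/w9.png

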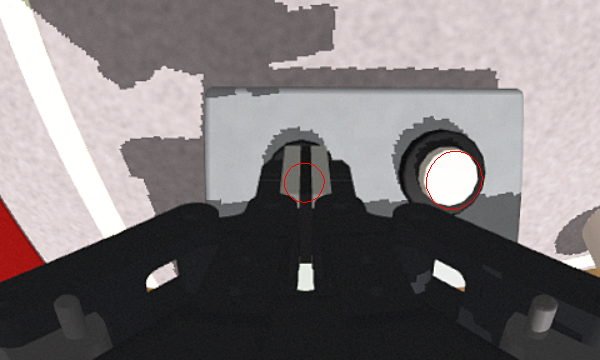

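The tare cap at (453,178) is back up, on its predicted circle, and the fingertips are aligned with store. Approaching and pressing.

Call:
{"name": "arm_command", "arguments": {
  "motion": [
    [[-0.007, 0, 0.022, 0], [-0.014, -0.001, 0.045, 0], [-0.02, -0.001, 0.065, 0], [-0.025, -0.001, 0.08, 0], [-0.027, -0.001, 0.0866, 0], [-0.027, -0.001, 0.0866, 0]]
  ]
}}

```text
time_s: 31.25
position: [475.9, -333.4, 85.9]
orientation: [0.048, 0.987, -0.01, 0.155]
wrist_force: [0.2, 0.2, 0.1]
finger_gap: 0.2
```

```bash
python3 - <<'E'
from h import *
tipto(STORE-2*up-6*n)
E
```

```text
TCP target [ 482.  -333.8   76.7]
row [-0.006   0.0005  0.0212] 0 yawY 84.35 tilt 17.89 j6 -0.73 t 31.25 F [0.2 0.2 0.1] pos [ 475.9 -333.4   85.9] gap 0.2
 tip now rel (n,up,y): [11.0, 0.3, -0.2]
```

Call:
{"name": "arm_command", "arguments": {
  "motion": [
    [[-0.0016, 0, 0.006, 0], [-0.0028, 0, 0.01, 0], [-0.004, 0, 0.014, 0], [-0.0048, 0, 0.017, 0], [-0.0056, 0, 0.02, 0], [-0.006, 0, 0.0212, 0], [-0.006, 0, 0.0212, 0], [-0.006, 0, 0.0215, 0]]
  ]
}}

```text
time_s: 32.25
position: [482.0, -334.2, 77.0]
orientation: [0.048, 0.987, -0.01, 0.155]
wrist_force: [-5.8, 0.5, 10.3]
finger_gap: -0.4
```

```bash
python3 - <<'E'
from h import *
tipto(STORE-2*up-6*n)
E
```

```text
TCP target [ 482.  -333.8   76.7]
row [0.0003 0.0008 0.0004] 0 yawY 84.34 tilt 17.90 j6 -0.72 t 32.25 F [-5.8  0.5 10.3] pos [ 482.  -334.2   77. ] gap -0.4
 tip now rel (n,up,y): [0.1, 0.2, -0.4]
```

Hard stop: about 11.8 N along the axis at 5.9 mm. A tiny nudge, then retract.

Call:
{"name": "arm_command", "arguments": {
  "motion": [
    [[0, 0, 0.001, 0], [0, 0, 0.001, 0], [0.002, 0, -0.01, 0], [0.006, 0, -0.03, 0], [0.014, 0, -0.06, 0], [0.026, 0, -0.1, 0], [0.04, 0, -0.15, 0], [0.05, 0, -0.2, 0], [0.05, 0, -0.24, 0], [0.05, 0, -0.24, 0]]
  ]
}}

```text
time_s: 33.5
position: [421.6, -328.1, 185.2]
orientation: [0.048, 0.986, -0.011, 0.156]
wrist_force: [-0.2, -0.1, 0.3]
finger_gap: 0.1
```

```bash
python3 - <<'E'
from h import *
import cv2
plan([450,-300,200])
s=r.capture("scene")[:,:,::-1];cv2.imwrite("pics/s10.png",s)
E
```

```text
row [-0.0577  0.0614 -0.0127] 0 yawY 84.31 tilt 18.02 j6 -0.81 t 33.50 F [-0.2 -0.1  0.3] pos [ 421.6 -328.1  185.2] gap 0.1
```

View pics/s10.png

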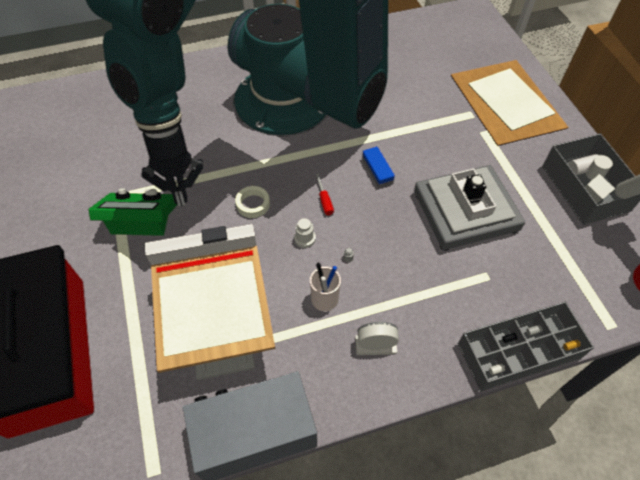

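The tray and servo stand on the pan at (474,190), everything else looks unmoved, and the arm is clear. Handing in.

```bash
python3 -c "
from plant import r
r.close_job();print(r.get_obs()['time_s'])"
```

```text
the job is handed in; nothing more can be done
the job is handed in; nothing more can be done
```

The job is done in the order asked and was handed in at about 33.5 s of the 72 s. There was one high wrist force reading on the way.

- **Tray and tare:** I set the tray on the middle of the pan and let go, and the overlay fitted within about 2 mm. I then pressed tare to its hard stop (about 10 N at 5.8 mm), and a later picture showed the cap back up.
- **Servo and store:** I stood the servo upright in the tray and let go, then pressed store to its hard stop (about 12 N at 5.9 mm) and pulled back. I did not check from close by that the store cap came up.
- **Tilt for the buttons:** moves cannot command tilt, so I got an 18° forward tilt by overreaching at the edge of the arm's reach. The buttons slope 35°, so the tool was not fully along their axis. I planned over 10 mm of clearance to the rail, and the pictures and forces showed no sign of contact.
- **Force spike:** while gaining the tilt high over the bench, one reading showed wrist force components of -113, -16 and -38 N. Together that is about 120 N, right at the limit. It was back to zero by the next reading, probably from joint 4 jolting at its end stop. I cannot rule out that the force briefly passed 120 N.
- **Last check:** the final picture showed tray and servo on the pan, the other objects where they were, and the arm touching nothing.

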